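Set up the work light on its kickstand

TASK

The flat work light stands in one bay of the charging dock; it is the slab with a folding kickstand on its back. Unfold its kickstand fully by lifting the small crossbar, then take the light out of the dock and stand it on the plywood board so that it leans back on the kickstand, with both its base and the kickstand foot on the board, and let go. Leave the battery pack in the other bay where it is, and do not let the light fall over.

Things in the scene. Friction and masses are not known exactly. Their poses are not given: they have to be found in the camera images.
- light_handle (a point): Centre of the black grip block (16 mm thick, 36 wide, 28 tall) on top of the work light, a loose 0.36 kg grey slab 18 mm thick, 100 wide, 128 tall with the block. Grasp the block from above across its 36 mm width. Axes: z up the light, y along its width, x out of its white front; the back (-x) faces the robot. Lies 114 mm above the light's underside.
- light_base (a point): Centre of the light's underside, axes as light_handle; 8 mm over the bench in the dock's 30 mm deep pocket (lift 35 mm straight up to clear). Two rubber rails beneath (front one at x = +5 mm, rear one at x = -5 mm and 2.7 mm higher) make it rest flush when it leans back 15 degrees, top towards its own -x; on a flat surface it is not stable upright.
- kickstand (a joint): Kickstand angle, rad: 0 folded on the light's back, 0.55 fully open (stop); starts at 0 to 0.06. Hinge along the light's y, 14 mm behind its mid-plane and 20 mm below light_handle. Friction (0.03 N m) keeps it where it is left. The leg hangs from the hinge, 26 mm wide; its lower end swings out to the back as the crossbar is lifted.
- kickstand_grip (a point): Centre of the kickstand's steel crossbar: 38 mm long along the light's y, 10 mm thick, ball ends; when folded it stands 30 mm behind the hinge and 6 mm below it. Pinched end to end from above it can turn between the fingers. From folded to open it rises about 17 mm on an arc about the hinge. Axes turn with the kickstand (folded: as the light's).
- kickstand_foot (a point): Centre of the rubber foot bar (8 mm thick, 34 mm wide) at the kickstand's lower end, 85.5 mm from the hinge. When the light stands leaning back 15 degrees it is 62 mm behind light_base horizontally and 4 mm above the surface.
- board: Plain plywood board 180 x 180 mm, 12 mm thick, fixed flat on the bench left of the dock. Origin: centre of its underside; z up, x and y along its edges (x roughly away from the robot).
- pack_handle (a point): Centre of the grip block of the battery pack in the dock's other bay, 140 mm beside the light: a slab of the same size and colour with the same grip block, but with a plain ribbed back and no kickstand. 114 mm above its underside; axes as light_handle. Its top stands 136 mm over the bench: pass well above it.
Things that resemble listed ones, but are neither listed nor needed, are in the scene too. What is shaped like the part that bears light_handle but turquoise is not meant.

How it is judged:
On the way:
1. the kickstand is unfolded (value of joint kickstand above 0.4 rad), for 0.2 s.
At the end, for the whole second after the job is handed in: The work light stands at rest on the plywood board, leaning back 5 to 25 degrees from upright on its kickstand, which is open by more than 0.4 rad; the centre of its underside and the kickstand's foot are both over the board (180 x 180 mm) and within about 12 mm of its surface (value of joint kickstand above 0.4 rad and angle between light_handle's own z axis and vertical between 0.09 and 0.44 rad and x of light_base in the frame of board between -0.09 and 0.09 m and y of light_base in the frame of board between -0.09 and 0.09 m and x of kickstand_foot in the frame of board between -0.09 and 0.09 m and y of kickstand_foot in the frame of board between -0.09 and 0.09 m and z of light_base in the frame of board between 0.002 and 0.024 m and z of kickstand_foot in the frame of board below 0.024 m and linear speed of work_light below 0.02 m/s and angular speed of work_light below 0.1 rad/s); the robot touches nothing.
It fails at once if the battery pack is moved by more than 30 mm (distance of pack_handle from where it was at the start of the episode above 0.03 m).
It fails at once if the work light falls over (more than 45 degrees from upright) (angle between light_handle's own z axis and vertical above 0.8 rad).
It also fails if it takes over 53 s, if anything falls off the work surface, if the arm or the gripper's body presses on something with over 40 N, if the wrist force passes 120 N, or if a joint passes its speed limit or range.

ROBOT

A 6-joint arm with a two-finger parallel gripper is mounted at the origin on a cart in front of the work surface, level with it; the furniture and walls round the work are solid. World frame = base frame: x ahead of the robot, y to its left, z up, the work surface at z = 0. Lengths are in m, angles in rad, forces in N, time in s.
With the tool pointing down it reaches from about 0.35 to 0.975 m from the base axis. Payload 4.9 kg.
Tool frame: the origin (TCP) lies midway between the tips of the shut fingers; the grasp point (between the pads) lies 19 mm behind it; z points along the fingers, y is the line along which they close (so a half turn about z gives the same grasp; the last joint's range is limited). The gripper opens to 85 mm and grips with 20 to 120 N. Pads are 22 mm wide; open, the fingers measure 114 mm over their backs; the gripper's body (76 mm by 85 mm) begins 54 mm behind the grasp point. The pads swing forward as they close: fully open they stand 13 mm farther back than shut.
Start: joints at [1.053, 0.053, 1.613, -0, 1.476, -0.119], TCP at [0.243, 0.576, 0.208] pointing down, gripper open.
Joint ranges: [-3.01, 3.01], [-1.01, 2.22], [0.06, 2.58], [-1.02, 4.17], [0.09, 2.62], [-3.14, 3.14]. Speed limits (rad/s): [2.57, 2.57, 3.14, 3.14, 3.14, 3.14].

INTERFACE

Orientations are given as a unit quaternion [w, x, y, z].
In Python, from plant import state, grab_frame, camera_info, job_done, spot_in, masks_of, pinpoint gives the robot as it stands.
- The arm moves only by the shell command python3 -m handwheel 'ROWS' [OPENING]. ROWS is JSON, a list that holds one entry, the list of rows, each a list of 6 numbers: the shift along the world's x, y, z in m, then the turn, a rotation vector about the world's x, y, z in degrees. In form: [[[tx, ty, tz, ax, ay, az], ...]]. A call has 1 to 20 rows; each row shifts and turns the commanded pose from where the row before left it; what a row does not reach is not made up. A row lasts 1/12 s, in which the tool goes at most 41.7 mm and 7.16 degrees, less where a joint would pass 70% of its speed; a pose out of reach is approached as far as the arm can. A call is refused whole if a number of a shift passes 0.0417 or a number of a turn 7.16, either way. A call with a gripper value outside its range is refused whole. OPENING is the opening, from 0 (shut) to 1 (fully open), set as the call begins (- or left out, the last holds). The fingers move at their own pace and stop on an object; the grip force is fixed at half the most. Time passes only in rows, so rows that do not move let the fingers close. It gives the time, the measured TCP pose, the force, the opening and the grip force at its end, in the units of the state.
- state(): the state, without advancing time (a new reading comes with each control period).
- grab_frame(name): name is "scene" or "top"; returns (picture, depth): 400x640x3 uint8, blue, green, red; 400x640 float32, m along the optical axis (not along the pixel's ray), 0 where there is no reading.
- camera_info(name): a dict with "fx", "fy", "cx", "cy" (pixels), "T" (4x4, takes a point from camera to world coordinates). Camera axes: x right, y up, looking along -z (the intrinsics and any distortion apply to the point x, -y, -z); pixel columns grow to the right and rows downward; lengths in m; the calibration is good to about 2 mm. A picture is of the moment at which its call begins. camera_info takes no time and is no camera call.
- job_done(): hands the job in; it is judged then, once.
Trained networks look in the newest picture that a camera, given by its name, has taken for a name from the list of things; names that differ only in an ending like _2 or _b are one class to them, and where a whole thing is asked for, a point or a joint stands for the part that bears it (a point fixed in the world has none). Each returns a list of dicts, best first, with "conf" (0 to 1); they miss things now and then, are a little off and sometimes report something else, mostly with a low value. They report only what shows in the picture. A call takes as long as a camera call. They do not tell look-alikes from the thing itself.
- spot_in(camera, thing): "box" ([left, top, width, height] in pixels, round what is visible of it).
- masks_of(camera, thing): "region" (400x640 bool, what is visible of it) and "box" ([left, top, width, height] in pixels, round what is visible of it).
- pinpoint(camera, thing): "position" ([column, row] in pixels: a listed point, or the origin of a listed thing).
The state is a dict: "time": time; "joint_pos": joint angles; "joint_vel": joint speeds; "joint_efforts": joint torques, N m; "tool_pos": TCP position; "tool_rot": TCP orientation; "contact_force": force on the tool from outside, world axes, zero at the start; "ft_torque": the same for the moment, N m; "gripper_width": opening from 0.0 (shut) to 1.0 (fully open); "grasp_force": force on a finger pad.
Only numpy, scipy, OpenCV 4.12 (cv2) and the standard library are available. Lean on these libraries where they do the work, as an engineer would, in place of code of your own. Each camera call takes 0.05 s, during which the arm holds its last target. There are 200 camera calls.

## Working session

There is one attempt and no reset: what is moved stays moved. The work goes in short steps, Python scripts to look and compute and a shell command to move; the robot and the scene stay as the last step left them, time stands still between calls to the robot, and variables do not carry over. Pictures are saved under pics/ and viewed, at most 10 in all, crops included, and the job is handed in when it is done.

```bash
mkdir -p pics
cat > h.py <<'E'
import numpy as np, cv2
from plant import *
def ray(cam,px):
    c=camera_info(cam); T=np.array(c["T"])
    d=np.array([(px[0]-c["cx"])/c["fx"],-(px[1]-c["cy"])/c["fy"],-1.0])
    return T[:3,3],T[:3,:3]@d
def pt(cam,px,depth):
    o,d=ray(cam,px); return o+d*depth
def atz(cam,px,z):
    o,d=ray(cam,px); return o+d*(z-o[2])/d[2]
def cloud(cam,D):
    c=camera_info(cam); T=np.array(c["T"]); v,u=np.mgrid[0:400,0:640]
    P=np.stack([(u-c["cx"])/c["fx"]*D,-(v-c["cy"])/c["fy"]*D,-D],-1)
    return P@T[:3,:3].T+T[:3,3]
E
python3 - <<'E'
from h import *
for c in("scene","top"):
    p,d=grab_frame(c); cv2.imwrite(f"pics/{c}0.png",p); np.save(f"{c}0.npy",d)
    i=camera_info(c); print(c,{k:i[k] for k in i if k!="T"},np.round(i["T"],3).tolist())
    for n in("light_handle","kickstand_grip","kickstand_foot","board","pack_handle","light_base"):
        for r in pinpoint(c,n)[:3]:
            u,v=r["position"]; z=d[int(np.clip(round(v),0,399)),int(np.clip(round(u),0,639))]
            print(n,np.round(r["position"],1),round(r["conf"],2),np.round(pt(c,r["position"],z),3))
print(state())
E
```

```text
scene {'fx': 375.7962216560052, 'fy': 375.7962216560052, 'cx': 322.5776414470504, 'cy': 196.4803423474646} [[0.771, 0.351, -0.531, 0.001], [-0.637, 0.415, -0.65, -0.609], [-0.008, 0.839, 0.544, 0.625], [0.0, 0.0, 0.0, 1.0]]
light_handle [353.  298.4] 0.76 [ 0.394 -0.226  0.017]
light_handle [412.5 211.4] 0.66 [ 0.598 -0.2    0.133]
kickstand_grip [410.7 234.6] 0.57 [ 0.565 -0.227  0.1  ]
kickstand_grip [348.7 275.6] 0.56 [ 0.431 -0.173  0.019]
kickstand_foot [313.8 270.4] 0.96 [ 0.379 -0.113  0.023]
kickstand_foot [411.9 252.3] 0.71 [ 0.594 -0.218  0.026]
board [283.3 197.5] 0.82 [0.505 0.192 0.015]
pack_handle [370.9 190.3] 0.81 [ 0.59  -0.077  0.134]
pack_handle [412.  255.8] 0.48 [ 0.592 -0.221  0.018]
light_base [411.6 255.1] 0.9 [ 0.591 -0.22   0.02 ]
light_base [312.1 273.2] 0.75 [ 0.371 -0.117  0.022]
light_base [409.8 233.5] 0.62 [ 0.564 -0.224  0.102]
top {'fx': 519.7709334982222, 'fy': 519.7709334982222, 'cx': 311.17933947676374, 'cy': 203.62257732621887} [[-0.009, 0.989, -0.15, 0.296], [-1.0, -0.008, 0.01, -0.0], [0.009, 0.15, 0.989, 1.387], [0.0, 0.0, 0.0, 1.0]]
light_han
[... 653 characters left out ...]
7, 'joint_pos': array([ 1.05297812e+00,  5.26405766e-02,  1.61289262e+00, -3.74582346e-05,
        1.47599922e+00, -1.18998656e-01]), 'joint_vel': array([ 0.00144347, -0.00168692, -0.00130911,  0.00081622,  0.0009553 ,
       -0.00037675]), 'joint_efforts': array([ 9.50102162e-05, -3.93559313e+01, -3.70371723e+01, -5.37238930e-05,
        4.45862543e-04,  5.94364792e-06]), 'tool_pos': array([0.24270865, 0.57593303, 0.20764486]), 'tool_rot': array([2.71366503e-05, 1.98089102e-01, 9.80184017e-01, 2.27676762e-05]), 'contact_force': array([-0.84535027, -0.18105145, -0.49421275]), 'ft_torque': array([-0.0306321 , -0.01824469, -0.00510844]), 'grasp_force': 0.0, 'gripper_width': 0.9977212355384849}
```

View pics/scene0.png

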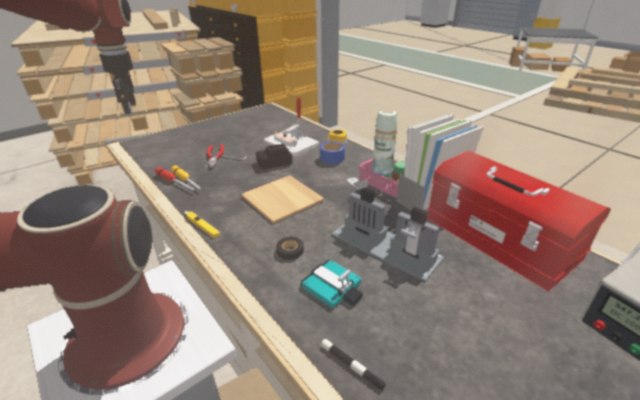

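View pics/top0.png

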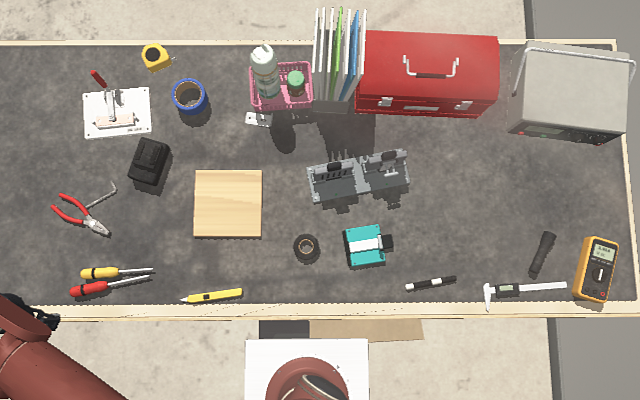

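Run:
```python
from h import *
for c in("scene","top"):
    P=cloud(c,np.load(c+"0.npy")); ok=np.load(c+"0.npy")>0
    p=cv2.imread(f"pics/{c}0.png")
    def rep(n,m):
        m=m&ok; Q=P[m]
        if len(Q)<15: print(c,n,len(Q));return
        r=cv2.minAreaRect((Q[:,:2]*1000).astype(np.float32))
        print(c,n,len(Q),"med",np.round(np.median(Q,0),4),"rect mm",np.round(r[0],1),np.round(r[1],1),round(r[2],1))
    Z=P[...,2]
    reg=lambda x0,x1,y0,y1,z0,z1:(P[...,0]>x0)&(P[...,0]<x1)&(P[...,1]>y0)&(P[...,1]<y1)&(Z>z0)&(Z<z1)
    rep("lighttop",reg(.5,.7,-.3,-.14,.126,.15))
    rep("packtop",reg(.5,.7,-.14,-.0,.126,.15))
    rep("lightbody",reg(.5,.7,-.3,-.12,.1,.115))
    rep("lightbar",reg(.5,.6,-.3,-.12,.085,.125))
    rep("board",reg(.38,.65,.08,.33,.009,.016))
```

```text
scene lighttop 110 med [ 0.6044 -0.2122  0.1344] rect mm [ 607.6 -210.6] [16.1 34.7] 10.4
scene packtop 92 med [ 0.5775 -0.0763  0.134 ] rect mm [579.1 -72.8] [17.1 36. ] 24.5
scene lightbody 392 med [ 0.5991 -0.2166  0.1061] rect mm [ 584.7 -192.7] [ 57.6 141.5] 12.4
scene lightbar 370 med [ 0.5924 -0.2045  0.1012] rect mm [ 578.5 -178.1] [ 42.1 116. ] 0.9
scene board 1967 med [0.5024 0.1983 0.0124] rect mm [509.4 208.4] [182.7 184.6] 0.1
top lighttop 102 med [ 0.6078 -0.2075  0.1342] rect mm [ 609.5 -208.7] [18.  36.7] 10.7
top packtop 101 med [ 0.5812 -0.0707  0.1354] rect mm [581.8 -71.3] [17.7 36.1] 11.1
top lightbody 300 med [ 0.6001 -0.2088  0.1061] rect mm [ 585.9 -191.2] [ 58.5 139.7] 10.7
top lightbar 219 med [ 0.5921 -0.2057  0.1031] rect mm [ 579.7 -177.3] [ 40.5 114.3] 0.0
top board 3444 med [0.5084 0.2078 0.0123] rect mm [517.3 199.8] [221.9 228. ] 10.8
```

The scene view shows the light at about (412,235) with its crossbar towards the robot. The ribbed-back pack is at (370,210), the turquoise look-alike at (332,283) and the board at (283,198). Both cameras agree:

| Item | Estimate |
|---|---|
| Light handle | about (0.608, -0.210, 0.122), yaw about 11° |
| Crossbar | about (0.565, -0.218, 0.096) |
| Board centre | about (0.511, 0.205) |

Next I'll move to a hover above the crossbar.

```bash
python3 -m handwheel '[[[0.016,-0.0397,0.001,0,0,3.4],[0.016,-0.0397,0.001,0,0,3.4],[0.016,-0.0397,0.001,0,0,3.4],[0.016,-0.0397,0.001,0,0,3.4],[0.016,-0.0397,0.001,0,0,3.4],[0.016,-0.0397,0,0,0,3.4],[0.016,-0.0397,0,0,0,3.4],[0.016,-0.0397,0,0,0,3.4],[0.016,-0.0397,0,0,0,3.4],[0.016,-0.0397,0,0,0,3.4],[0.016,-0.0397,0,0,0,0],[0.016,-0.0397,0,0,0,0],[0.016,-0.0397,0,0,0,0],[0.016,-0.0397,0,0,0,0],[0.016,-0.0397,0,0,0,0],[0.016,-0.0397,0,0,0,0],[0.016,-0.0397,0,0,0,0],[0.016,-0.0397,0,0,0,0],[0.016,-0.0397,0,0,0,0],[0.018,-0.0397,0,0,0,0]]]' 0.7 && python3 -m handwheel '[[[0,0,0,0,0,0],[0,0,0,0,0,0],[0,0,0,0,0,0]]]'
```

```text
time: 2.37
tool_pos: [0.5561, -0.1985, 0.2126]
tool_rot: [0.0, -0.097, 0.995, -0.0]
contact_force: [0.4, 0.9, 0.5]
gripper_width: 0.701
grasp_force: 0.0
time: 2.62
tool_pos: [0.5556, -0.196, 0.2122]
tool_rot: [-0.0, -0.097, 0.995, 0.0]
contact_force: [0.2, -0.3, 0.5]
gripper_width: 0.7
grasp_force: 0.0
```

```bash
python3 -m handwheel '[[[0.0047,-0.011,-0.01,0,0,0],[0.0047,-0.011,-0.02,0,0,0],[0,0,-0.02,0,0,0],[0,0,-0.02,0,0,0],[0,0,-0.02,0,0,0],[0,0,0,0,0,0],[0,0,0,0,0,0]]]'
python3 - <<'E'
from h import *
p,d=grab_frame("scene"); np.save("s1.npy",d)
q,e=grab_frame("top")
a=cv2.resize(p[150:300,330:500],None,fx=3,fy=3,interpolation=cv2.INTER_CUBIC)
b=cv2.resize(q[110:260,300:450],None,fx=3,fy=3,interpolation=cv2.INTER_CUBIC)
cv2.imwrite("pics/c1.png",np.vstack([a[:, :450],]) if 0 else a[:450,:]); cv2.imwrite("pics/c1.png",cv2.resize(np.hstack([a,b]),(800,375)))
s=state();print(s["tool_pos"])
# project expected bar ends & TCP into scene
c=camera_info("scene");T=np.linalg.inv(np.array(c["T"]))
def pr(X):
    x=T@np.r_[X,1];return np.round([c["cx"]-c["fx"]*x[0]/x[2],c["cy"]+c["fy"]*x[1]/x[2]],1)
B=np.array([.565,-.218,.096]);w=np.array([-np.sin(.192),np.cos(.192),0])
for X in(B-.019*w,B,B+.019*w,s["tool_pos"]):
    print(pr(X))
print([ (np.round(r["position"],1),round(r["conf"],2)) for r in pinpoint("scene","kickstand_grip")])
E
```

```text
time: 3.2
tool_pos: [0.5643, -0.2164, 0.1217]
tool_rot: [-0.001, -0.098, 0.995, 0.001]
contact_force: [0.7, 0.5, 0.1]
gripper_width: 0.699
grasp_force: 0.0
[ 0.56604368 -0.21782456  0.12448895]
[415.2 237.5]
[407.5 234.1]
[400.  230.8]
[409.2 223.7]
[(array([344.4, 279.6]), 0.91), (array([367.3, 193. ]), 0.6), (array([408.4, 231.1]), 0.57)]
```

View pics/c1.png

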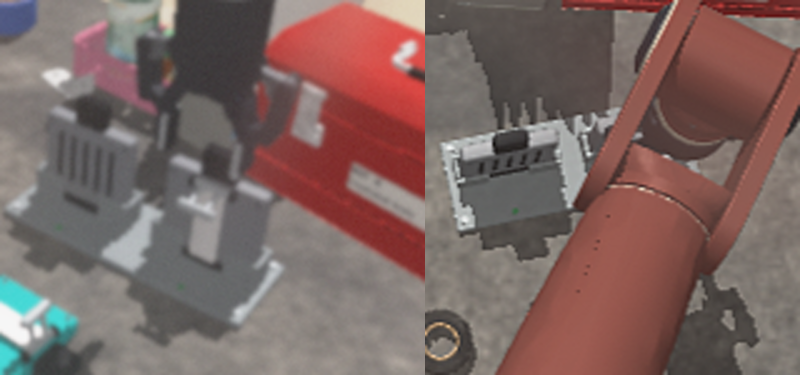

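The scene crop shows the crossbar centred at about pixel (408.6, 233), roughly 1 px from the prediction. The two fingers straddle it, so I'll descend and pinch.

```bash
python3 -m handwheel '[[[0,0,-0.012,0,0,0],[0,0,-0.012,0,0,0],[0,0,-0.012,0,0,0],[0,0,-0.012,0,0,0],[0,0,0,0,0,0],[0,0,0,0,0,0],[0,0,0,0,0,0]]]' && python3 -m handwheel '[[[0,0,0,0,0,0],[0,0,0,0,0,0],[0,0,0,0,0,0],[0,0,0,0,0,0],[0,0,0,0,0,0],[0,0,0,0,0,0],[0,0,0,0,0,0],[0,0,0,0,0,0]]]' 0
```

```text
time: 3.93
tool_pos: [0.5652, -0.2183, 0.0742]
tool_rot: [-0.0, -0.097, 0.995, 0.0]
contact_force: [-0.1, -0.7, 0.4]
gripper_width: 0.703
grasp_force: 0.0
time: 4.6
tool_pos: [0.5653, -0.2184, 0.0748]
tool_rot: [0.0, -0.097, 0.995, -0.0]
contact_force: [-0.3, 0.6, 2.7]
gripper_width: 0.006
grasp_force: 1.3
```

The fingers shut completely, so the pinch missed. I'll look before moving.

Run:
```python
from h import *
p,d=grab_frame("scene"); np.save("s2.npy",d)
cv2.imwrite("pics/c2.png",cv2.resize(p[170:290,340:480],None,fx=5,fy=5,interpolation=cv2.INTER_CUBIC))
print(state()["contact_force"])
P=cloud("scene",d)
# original bar cloud: points in front of slab in frame0
P0=cloud("scene",np.load("scene0.npy")); a=.192
H=np.array([.6085,-.2097,0]);ex=np.array([np.cos(a),np.sin(a),0]);ey=np.array([-np.sin(a),np.cos(a),0])
q=P0-H; X=q@ex;Y=q@ey;Z=P0[...,2]
for v in range(222,246,2):
    print(v,[(u,int(1000*X[v,u]),int(1000*Y[v,u]),int(1000*Z[v,u])) for u in range(400,420,3)])
```

```text
[-0.89964417 -0.03856209  1.0785567 ]
222 [(400, -8, 38, 90), (403, -6, 32, 92), (406, -17, 19, 104), (409, -13, 14, 104), (412, -11, 8, 106), (415, -6, 2, 106), (418, -6, -4, 109)]
224 [(400, -8, 38, 85), (403, -8, 30, 88), (406, -16, 19, 98), (409, -15, 12, 101), (412, -13, 6, 103), (415, -14, -1, 107), (418, -8, -5, 106)]
226 [(400, -7, 37, 78), (403, -8, 30, 82), (406, -6, 23, 84), (409, -25, 7, 103), (412, -16, 4, 99), (415, -15, -2, 102), (418, -13, -8, 104)]
228 [(400, -6, 37, 72), (403, -8, 29, 77), (406, -33, 10, 101), (409, -30, 4, 102), (412, -16, 3, 94), (415, -22, -6, 103), (418, -15, -10, 100)]
230 [(400, -8, 36, 67), (403, -44, 12, 101), (406, -38, 7, 100), (409, -14, 11, 83), (412, -16, 3, 89), (415, -28, -9, 102), (418, -14, -10, 94)]
232 [(400, -8, 35, 62), (403, -48, 9, 99), (406, -47, 3, 102), (409, -41, -1, 101), (412, -36, -6, 100), (415, -16, -5, 87), (418, -16, -12, 91)]
234 [(400, -9, 34, 57), (403, -7, 27, 59), (406, -46, 2, 96), (409, -47, -4, 100), (412, -43, -9, 100), (415, -13, -4, 79), (418, -14, -12, 83)]
236 [(400, -7, 34, 49), (403, -6, 27, 53), (406, -9, 18, 59), (409, -48, -5, 96), (412, -47, -12, 99), (415, -42, -17, 98), (418, -10, -11, 75)]
238 [(400, -6, 34, 43), (403, -8, 25, 48), (406, -7, 18, 51), (409, -15, 7, 62), (412, -15, 0, 66), (415, -14, -6, 68), (418, -7, -10, 67)]
240 [(400, -8, 32, 38), (403, -8, 25, 43), (406, -9, 17, 47), (409, -17, 6, 58), (412, -14, 0, 59), (415, -13, -6, 62), (418, -7, -11, 61)]
242 [(400, -13, 29, 37), (403, -8, 24, 36), (406, -8, 16, 41), (409, -14, 6, 50), (412, -14, 0, 54), (415, -15, -8, 58), (418, -7, -12, 55)]
244 [(400, -14, 28, 32), (403, -7, 24, 29), (406, -15, 12, 41), (409, -13, 6, 43), (412, -17, -2, 50), (415, -16, -9, 53), (418, -8, -13, 51)]
```

View pics/c2.png

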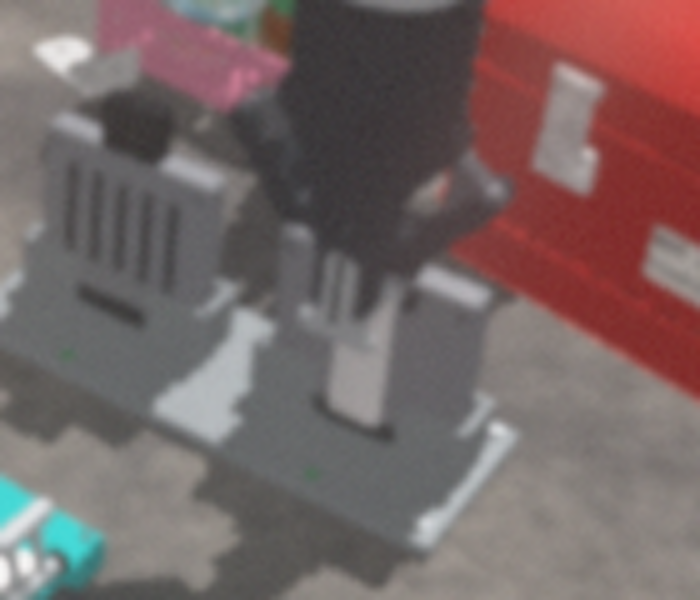

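Run:
```python
from h import *
a=.192
H=np.array([.6085,-.2097,0]);ex=np.array([np.cos(a),np.sin(a),0]);ey=np.array([-np.sin(a),np.cos(a),0])
P0=cloud("scene",np.load("s2.npy"));p=cv2.imread("pics/c2.png")
q=P0-H; X=q@ex;Y=q@ey;Z=P0[...,2]
for v in range(214,246,2):
    print(v,[(u,int(1000*X[v,u]),int(1000*Y[v,u]),int(1000*Z[v,u]),int(p[(v-170)*5+2,(u-340)*5+2].mean())) for u in range(400,421,2)])
```

```text
214 [(400, -54, 19, 147, 78), (402, -48, 17, 146, 63), (404, -55, 9, 152, 58), (406, -54, 5, 154, 60), (408, -51, 2, 154, 59), (410, -40, 2, 147, 64), (412, -60, -10, 165, 60), (414, -61, -15, 167, 59), (416, -55, -17, 165, 64), (418, -36, -13, 152, 64), (420, -11, -7, 136, 74)]
216 [(400, -8, 40, 107, 131), (402, -49, 16, 141, 88), (404, -56, 8, 148, 63), (406, -56, 4, 150, 59), (408, -51, 1, 148, 62), (410, -55, -4, 154, 62), (412, -53, -8, 154, 62), (414, -55, -13, 157, 62), (416, -44, -13, 152, 65), (418, -45, -17, 154, 67), (420, -44, -21, 155, 80)]
218 [(400, -14, 37, 106, 107), (402, -12, 33, 107, 97), (404, -54, 9, 142, 64), (406, -54, 4, 144, 62), (408, -48, 2, 141, 61), (410, -54, -4, 148, 61), (412, -54, -9, 150, 66), (414, -54, -13, 152, 65), (416, -48, -15, 150, 68), (418, -49, -20, 152, 68), (420, -56, -27, 160, 72)]
220 [(400, -14, 36, 101, 98), (402, -16, 30, 104, 92), (404, -54, 8, 137, 71), (406, -57, 2, 141, 87), (408, -51, 0, 138, 78), (410, -55, -5, 144, 67), (412, -55, -10, 146, 65), (414, -58, -16, 150, 64), (416, -49, -16, 146, 66), (418, -56, -23, 153, 66), (
[... 2720 characters left out ...]
 3, 60, 145), (412, -51, -15, 91, 140), (414, -18, -6, 65, 145), (416, -18, -11, 68, 147), (418, -10, -12, 63, 116), (420, -8, -16, 64, 100)]
242 [(400, -14, 29, 38, 104), (402, -11, 25, 38, 103), (404, -8, 21, 38, 103), (406, -12, 15, 44, 124), (408, -17, 7, 51, 149), (410, -16, 3, 53, 153), (412, -17, -2, 57, 152), (414, -18, -7, 60, 153), (416, -18, -11, 62, 149), (418, -9, -13, 57, 108), (420, -11, -18, 61, 100)]
244 [(400, -16, 27, 34, 106), (402, -15, 22, 36, 104), (404, -10, 20, 34, 101), (406, -15, 12, 41, 130), (408, -17, 7, 45, 150), (410, -16, 2, 47, 153), (412, -15, -1, 49, 153), (414, -18, -8, 54, 154), (416, -19, -13, 57, 144), (418, -9, -14, 51, 107), (420, -10, -19, 55, 100)]
```

Run:
```python
from h import *
a=.192
H=np.array([.6085,-.2097,0]);ex=np.array([np.cos(a),np.sin(a),0]);ey=np.array([-np.sin(a),np.cos(a),0])
for f in("s1","s2"):
    P0=cloud("scene",np.load(f+".npy"));D=np.load(f+".npy")
    q=P0-H; X=q@ex;Y=q@ey;Z=P0[...,2]
    m=(D>0)&(X>-75)&(X<-20)&(abs(Y)<70)&(Z>.06)&(Z<.26)
    print(f)
    for z in np.arange(.07,.26,.01):
        k=m&(abs(Z-z)<.005)
        if k.sum()>2: print(round(z,3),k.sum(),"Y bins(10mm) n:",[int((k&(abs(Y*1000-y)<5)).sum()) for y in range(-60,61,10)],"Xmin/med",np.round(np.percentile(X[k],[5,50])*1000))
```

```text
s1
s2
```

Run:
```python
from h import *
a=.192
H=np.array([.6085,-.2097,0]);ex=np.array([np.cos(a),np.sin(a),0]);ey=np.array([-np.sin(a),np.cos(a),0])
for f in("s1","s2"):
    P0=cloud("scene",np.load(f+".npy"));D=np.load(f+".npy")
    q=(P0-H)*1000; X=q@ex;Y=q@ey;Z=P0[...,2]
    m=(D>0)&(X>-85)&(X<-20)&(abs(Y)<70)&(Z>.06)&(Z<.26)
    print(f)
    for z in np.arange(.07,.26,.01):
        k=m&(abs(Z-z)<.005)
        if k.sum()>2: print(round(z,3),k.sum(),[int((k&(abs(Y-y)<5)).sum()) for y in range(-60,61,10)],np.round(np.percentile(X[k],[5,50])))
```

```text
s1
0.09 5 [0, 0, 0, 0, 2, 1, 2, 0, 0, 0, 0, 0, 0] [-47. -46.]
0.1 102 [0, 0, 0, 0, 6, 36, 19, 36, 5, 0, 0, 0, 0] [-48. -44.]
0.15 13 [0, 0, 2, 2, 0, 0, 0, 0, 0, 8, 1, 0, 0] [-55. -51.]
0.16 61 [0, 0, 14, 14, 0, 0, 0, 0, 0, 23, 10, 0, 0] [-57. -52.]
0.17 70 [0, 0, 23, 13, 0, 0, 0, 0, 0, 21, 13, 0, 0] [-57. -52.]
0.18 75 [0, 0, 27, 12, 0, 0, 0, 0, 0, 26, 10, 0, 0] [-57. -51.]
0.19 65 [0, 2, 14, 11, 0, 0, 0, 0, 0, 26, 11, 1, 0] [-57. -52.]
0.2 152 [16, 13, 40, 20, 0, 0, 0, 0, 0, 14, 19, 21, 9] [-58. -55.]
0.21 166 [28, 16, 17, 27, 2, 0, 0, 0, 4, 13, 6, 31, 22] [-58. -55.]
0.22 227 [25, 10, 0, 67, 22, 8, 9, 13, 13, 17, 0, 19, 22] [-62. -55.]
0.23 198 [39, 6, 0, 19, 20, 11, 18, 20, 17, 8, 0, 14, 21] [-62. -56.]
0.24 229 [24, 15, 2, 19, 30, 13, 16, 23, 14, 13, 0, 19, 22] [-64. -56.]
0.25 358 [42, 23, 24, 18, 35, 27, 20, 32, 20, 19, 10, 19, 40] [-64. -55.]
s2
0.09 19 [0, 0, 0, 0, 3, 6, 4, 5, 1, 0, 0, 0, 0] [-54. -52.]
0.1 70 [0, 0, 0, 0, 12, 34, 11, 10, 3, 0, 0, 0, 0] [-54. -50.]
0.11 48 [0, 0, 0, 0, 5, 19, 15, 9, 0, 0, 0, 0, 0] [-55. -52.]
0.12 54 [0, 0, 0, 0, 0, 28, 17, 9, 0, 0, 0, 0, 0] 
[... 182 characters left out ...]
 1, 0, 0] [-58. -55.]
0.16 134 [0, 1, 13, 22, 19, 8, 10, 9, 9, 29, 14, 0, 0] [-57. -55.]
0.17 161 [0, 10, 21, 6, 14, 18, 16, 17, 0, 23, 29, 7, 0] [-62. -56.]
0.18 160 [7, 15, 8, 2, 23, 16, 19, 19, 4, 0, 28, 16, 3] [-62. -56.]
0.19 260 [48, 32, 14, 14, 22, 13, 15, 22, 9, 4, 18, 32, 17] [-62. -54.]
0.2 193 [0, 19, 27, 19, 27, 14, 19, 26, 15, 13, 9, 5, 0] [-64. -55.]
0.21 179 [0, 0, 34, 20, 28, 22, 13, 21, 14, 19, 8, 0, 0] [-62. -55.]
0.22 50 [0, 0, 24, 17, 4, 0, 0, 0, 0, 3, 2, 0, 0] [-56. -53.]
0.23 114 [0, 0, 23, 23, 21, 13, 14, 11, 6, 3, 0, 0, 0] [-81. -73.]
0.24 157 [0, 0, 22, 34, 26, 25, 19, 15, 11, 5, 0, 0, 0] [-82. -75.]
0.25 169 [0, 0, 24, 33, 29, 25, 22, 16, 14, 6, 0, 0, 0] [-82. -76.]
```

Depth data explains the miss. The real fingertips sit about 20 mm higher than the reported TCP suggests: about 0.148 when the TCP read 0.1245. The fingers therefore shut on top of the bar and nudged the light back about 4 mm. I'll raise, reopen and measure again.

```bash
python3 -m handwheel '[[[0,0,0.015,0,0,0],[0,0,0.02,0,0,0],[0,0,0.015,0,0,0],[0,0,0,0,0,0],[0,0,0,0,0,0]]]' && python3 -m handwheel '[[[0,0,0,0,0,0],[0,0,0,0,0,0],[0,0,0,0,0,0],[0,0,0,0,0,0]]]' 0.7
cat >> h.py <<'E'
A=.192
H0=np.array([.6085,-.2097,0]);ex=np.array([np.cos(A),np.sin(A),0]);ey=np.array([-np.sin(A),np.cos(A),0])
def lf(D):
    P=cloud("scene",D);q=(P-H0)*1000
    return q@ex,q@ey,P[...,2]*1000
E
python3 - <<'E'
from h import *
p,D=grab_frame("scene"); np.save("s3.npy",D)
cv2.imwrite("pics/c3.png",cv2.resize(p[170:290,340:480],None,fx=5,fy=5,interpolation=cv2.INTER_CUBIC))
X,Y,Z=lf(D);X0,Y0,Z0=lf(np.load("scene0.npy"))
for n,x,y,z in(("0",X0,Y0,Z0),("now",X,Y,Z)):
    b=(x>-65)&(x<-38)&(abs(y)<26)&(z>85)&(z<108)
    s=(x>-25)&(x<5)&(y>15)&(y<48)&(z>50)&(z<100)
    t=(x>-25)&(x<20)&(abs(y)<25)&(z>126)&(z<140)
    for k,w in(("bar",b),("slab",s),("top",t)):
        if w.sum(): print(n,k,w.sum(),np.round([np.median(x[w]),np.percentile(x[w],5),y[w].min(),y[w].max(),np.median(z[w]),z[w].max()],1))
f=(X>-70)&(X<-30)&(abs(Y)<60)&(Z>110)&(Z<200)
for s in(1,-1):
    k=f&(Y*s>15); print("finger",s,np.sort(Z[k])[:6].round(),np.round([np.median(X[k&(Z<165)]),Y[k&(Z<165)].min(),Y[k&(Z<165)].max()]))
print(state()["tool_pos"])
E
```

```text
time: 5.07
tool_pos: [0.5657, -0.2184, 0.125]
tool_rot: [0.001, -0.097, 0.995, -0.0]
contact_force: [-0.2, 0.7, 0.3]
gripper_width: -0.0
grasp_force: 0.0
time: 5.4
tool_pos: [0.5646, -0.2179, 0.1232]
tool_rot: [-0.001, -0.097, 0.995, 0.001]
contact_force: [-0.4, 0.2, -0.1]
gripper_width: 0.566
grasp_force: 0.0
0 bar 73 [-46.2 -48.4 -18.4  17.3  99.8 104.3]
0 slab 153 [ -8.2 -10.1  16.2  47.9  78.7  99.9]
0 top 110 [ -4.9  -8.7 -18.1  16.8 134.4 138.4]
now bar 70 [-46.1 -48.5 -18.7  15.7  99.9 102.4]
now slab 157 [ -8.2 -10.   15.6  47.9  77.4  99.7]
now top 66 [ -5.8  -8.7  -4.6  17.3 134.  138.2]
finger 1 [152. 152. 152. 153. 153. 153.] [-51.  23.  36.]
finger -1 [152. 152. 153. 154. 154. 155.] [-52. -38. -24.]
[ 0.5647631  -0.21801355  0.1235289 ]
```

View pics/c3.png

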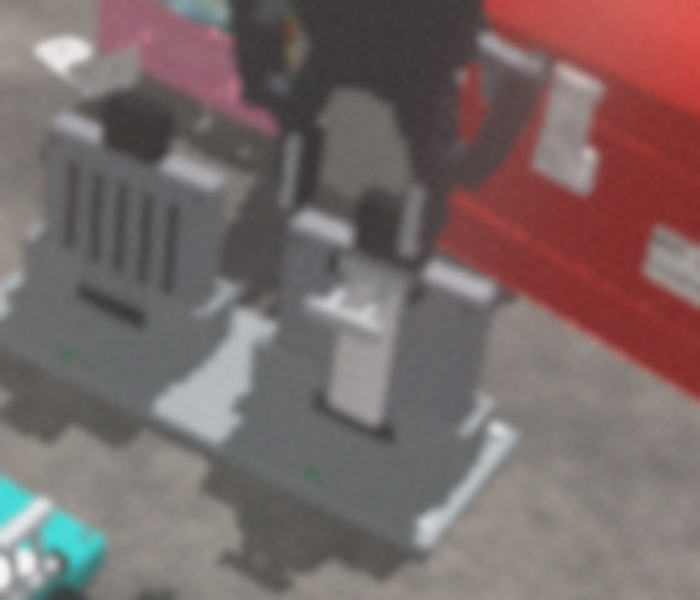

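The crop shows the light back in its original pose, with the bar at crop (345,312). The finger tips end at about crop (415,260) and (285,205), some 27 mm above the reported TCP. I'll shift back 3 mm and go about 20 mm deeper than before.

```bash
python3 -m handwheel '[[[-0.003,-0.001,-0.014,0,0,0],[0,0,-0.014,0,0,0],[0,0,-0.014,0,0,0],[0,0,-0.014,0,0,0],[0,0,-0.012,0,0,0],[0,0,0,0,0,0],[0,0,0,0,0,0]]]' 0.7 && python3 -m handwheel '[[[0,0,0,0,0,0],[0,0,0,0,0,0],[0,0,0,0,0,0],[0,0,0,0,0,0],[0,0,0,0,0,0],[0,0,0,0,0,0],[0,0,0,0,0,0],[0,0,0,0,0,0]]]' 0
```

```text
time: 6.03
tool_pos: [0.5612, -0.2187, 0.0547]
tool_rot: [-0.001, -0.097, 0.995, 0.001]
contact_force: [0.1, -0.3, 0.2]
gripper_width: 0.701
grasp_force: 0.0
time: 6.7
tool_pos: [0.5626, -0.2197, 0.0577]
tool_rot: [0.0, -0.097, 0.995, -0.001]
contact_force: [-2.4, 0.4, 5.7]
gripper_width: 0.393
grasp_force: 59.3
```

The bar is held, at opening 0.39 and 59 N. Now I'll lift it along the arc.

```bash
python3 -m handwheel '[[[0,0,0.002,0,0,0],[0,0,0.002,0,0,0],[0,0,0.002,0,0,0],[0,0,0.002,0,0,0],[0,0,0.002,0,0,0],[0,0,0.002,0,0,0],[0.0005,0,0.002,0,0,0],[0.0005,0,0.002,0,0,0],[0,0,0.0015,0,0,0],[0,0,0,0,0,0],[0,0,0,0,0,0]]]'
python3 - <<'E'
from h import *
p,D=grab_frame("scene"); np.save("s4.npy",D)
cv2.imwrite("pics/c4.png",cv2.resize(p[170:290,340:480],None,fx=5,fy=5,interpolation=cv2.INTER_CUBIC))
X,Y,Z=lf(D);s=(X>-25)&(X<5)&(Y>15)&(Y<48)&(Z>50)&(Z<100);print("slab",np.median(X[s]))
g=(abs(Y)<14)&(X>-80)&(X<-5)
for z in range(25,110,10):
    k=g&(abs(Z-z)<5)
    if k.sum()>2:print(z,k.sum(),np.percentile(X[k],[10,50]).round())
s=state();print(s["tool_pos"],s["contact_force"])
E
```

```text
time: 7.62
tool_pos: [0.5633, -0.2193, 0.0742]
tool_rot: [0.0, -0.097, 0.995, -0.0]
contact_force: [-0.2, 0.4, -3.9]
gripper_width: 0.387
grasp_force: 59.9
slab -8.57258687831174
25 15 [-28. -26.]
35 55 [-29. -25.]
45 46 [-25. -24.]
55 50 [-24. -22.]
65 45 [-22. -20.]
75 24 [-21. -20.]
85 16 [-20. -18.]
95 3 [-16. -15.]
105 17 [-18. -15.]
[ 0.56320836 -0.21927323  0.07407303] [ 0.14621584  0.46497574 -3.72511218]
```

View pics/c4.png

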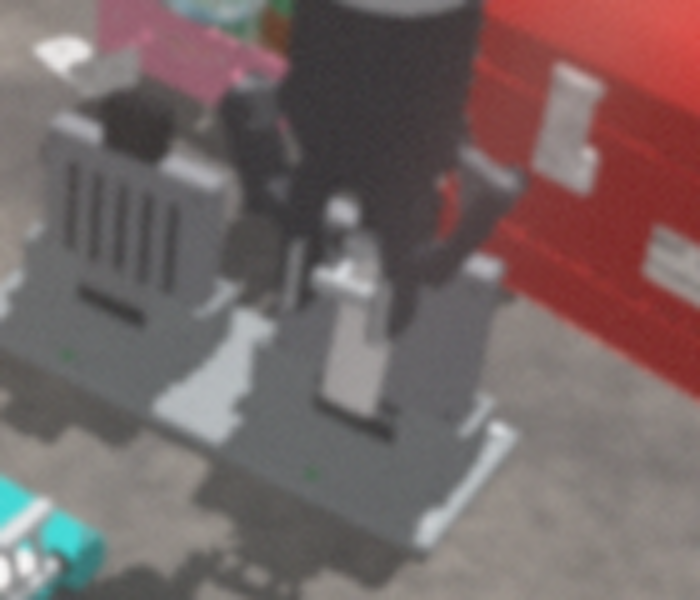

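The crop shows the kickstand only partly open, about 0.16 rad, with the light hoisted about 11 mm. Pad friction keeps the bar from turning in the grip. So I'll lower the light, let go, tilt the tool towards the robot and re-pinch, then turn the tool together with the bar.

```bash
python3 -m handwheel '[[[0,0,-0.002,0,0,0],[0,0,-0.002,0,0,0],[0,0,-0.002,0,0,0],[0,0,-0.002,0,0,0],[0,0,-0.002,0,0,0],[0,0,-0.001,0,0,0],[0,0,0,0,0,0],[0,0,0,0,0,0],[0,0,0,0,0,0]]]' && python3 -m handwheel '[[[0,0,0,0,0,0],[0,0,0,0,0,0],[0,0,0,0,0,0],[0,0,0,0,0,0],[0.0036,0.0007,0.0006,1.1,-5.6,0],[0.0036,0.0007,0.0006,1.1,-5.6,0],[0.0036,0.0007,0.0006,1.1,-5.6,0],[0,0,0,0,0,0],[0,0,0,0,0,0],[0,0,0,0,0,0]]]' 0.7
python3 - <<'E'
from h import *
p,D=grab_frame("scene"); np.save("s5.npy",D)
cv2.imwrite("pics/c5.png",cv2.resize(p[170:290,340:480],None,fx=5,fy=5,interpolation=cv2.INTER_CUBIC))
X,Y,Z=lf(D);s=(X>-25)&(X<5)&(Y>15)&(Y<48)&(Z>50)&(Z<100);print("slab",np.median(X[s]))
g=(abs(Y)<14)&(X>-80)&(X<-5)
for z in range(25,120,10):
    k=g&(abs(Z-z)<5)
    if k.sum()>2:print(z,k.sum(),np.percentile(X[k],[10,50]).round())
b=(X>-65)&(X<-38)&(abs(Y)<22)&(Z>85)&(Z<118)
print("bar",b.sum(),np.median(X[b]),np.median(Z[b]),Z[b].max(),Y[b].min(),Y[b].max())
E
```

```text
time: 8.42
tool_pos: [0.5632, -0.2192, 0.063]
tool_rot: [0.0, -0.097, 0.995, 0.0]
contact_force: [1.0, 0.5, -4.4]
gripper_width: 0.389
grasp_force: 59.9
time: 9.25
tool_pos: [0.5746, -0.2176, 0.0656]
tool_rot: [0.148, -0.096, 0.984, 0.014]
contact_force: [-0.2, 0.2, 0.7]
gripper_width: 0.698
grasp_force: 0.0
slab -9.550975448252052
25 46 [-27. -25.]
35 45 [-25. -23.]
45 48 [-24. -22.]
55 45 [-23. -21.]
65 44 [-22. -20.]
75 21 [-21. -19.]
85 17 [-19. -17.]
95 26 [-49. -17.]
105 89 [-49. -43.]
bar 73 -47.39652595642149 103.36274274804325 106.26215695275843 -18.639548983685287 17.84478459609521
```

View pics/c5.png

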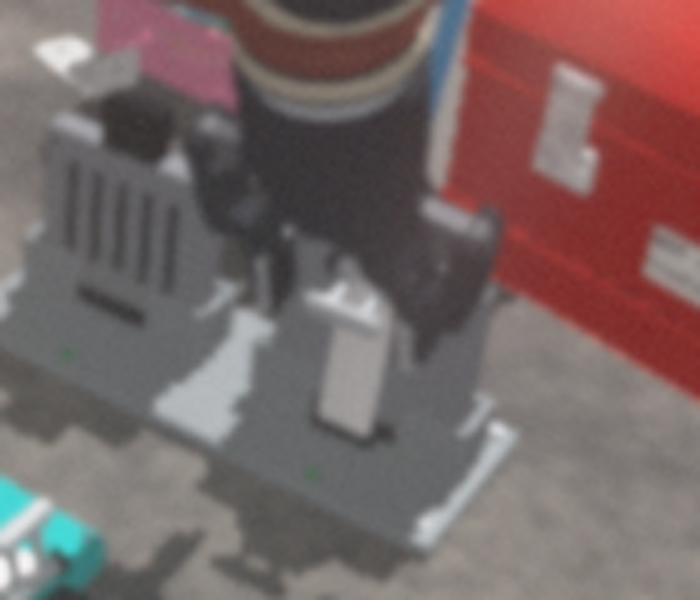

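The crop shows the light seated again, the bar at crop (345,305) raised to about z 0.100, and open fingers on both sides of it. Now I'll re-pinch and turn with it.

```bash
python3 -m handwheel '[[[0,0,0,0,0,0],[0,0,0,0,0,0],[0,0,0,0,0,0],[0,0,0,0,0,0],[0,0,0,0,0,0],[0,0,0,0,0,0],[0,0,0,0,0,0]]]' 0 && python3 -m handwheel '[[[-0.0012,-0.0002,0.0009,-0.38,1.96,0],[-0.0012,-0.0002,0.0009,-0.38,1.96,0],[-0.0012,-0.0002,0.0009,-0.38,1.96,0],[-0.0012,-0.0002,0.0009,-0.38,1.96,0],[-0.0012,-0.0002,0.0009,-0.38,1.96,0],[-0.0012,-0.0002,0.0009,-0.38,1.96,0],[-0.0011,-0.0002,0.0009,-0.38,1.96,0],[-0.0011,-0.0002,0.0009,-0.38,1.96,0],[-0.0011,-0.0002,0.0009,-0.38,1.96,0],[-0.0011,-0.0002,0.0009,-0.38,1.96,0],[-0.0011,-0.0002,0.001,-0.38,1.96,0],[-0.0011,-0.0002,0.001,-0.38,1.96,0],[0,0,0,0,0,0],[0,0,0,0,0,0]]]'
cat >> h.py <<'E'
def leg(name,x0=320):
    p,D=grab_frame("scene"); np.save(name+".npy",D)
    cv2.imwrite(f"pics/{name}.png",cv2.resize(p[170:290,340:480],None,fx=5,fy=5,interpolation=cv2.INTER_CUBIC))
    X,Y,Z=lf(D);s=(X>-25)&(X<5)&(Y>15)&(Y<48)&(Z>50)&(Z<100);print("slab",np.median(X[s]))
    g=(abs(Y)<12)&(X>-80)&(X<-12)&(Z>45)&(Z<88)
    if g.sum()>20: print("leg slope rad",np.arctan(np.polyfit(Z[g],X[g],1)[0]),g.sum())
    s=state();print(s["tool_pos"],s["contact_force"],s["gripper_width"])
E
python3 -c "
from h import *
leg('s6')"
```

```text
time: 9.88
tool_pos: [0.5741, -0.2169, 0.0649]
tool_rot: [0.148, -0.096, 0.984, 0.015]
contact_force: [0.5, 1.5, 1.2]
gripper_width: 0.39
grasp_force: 59.4
time: 11.05
tool_pos: [0.5607, -0.2198, 0.0759]
tool_rot: [-0.059, -0.097, 0.994, -0.006]
contact_force: [-0.5, -0.1, 0.7]
gripper_width: 0.391
grasp_force: 59.7
slab -9.866125937930638
leg slope rad 0.453108310506208 198
[ 0.56044773 -0.21983777  0.07576298] [ 0.05247998 -0.27050944  0.24287081] 0.38894956247011586
```

```bash
python3 -m handwheel '[[[-0.0009,-0.0002,0.001,-0.28,1.47,0],[-0.0009,-0.0002,0.001,-0.28,1.47,0],[-0.0009,-0.0002,0.001,-0.28,1.47,0],[0,0,0,0,0,0],[0,0,0,0,0,0]]]' && python3 -c "
from h import *
leg('s7')"
```

```text
time: 11.52
tool_pos: [0.5579, -0.2201, 0.0785]
tool_rot: [-0.098, -0.097, 0.99, -0.009]
contact_force: [2.9, -0.6, -2.0]
gripper_width: 0.389
grasp_force: 59.9
slab -10.367774471420173
leg slope rad 0.5161985307637973 209
[ 0.55775838 -0.22010405  0.07847073] [ 1.88833057 -0.65851446 -2.6292174 ] 0.38611889479920664
```

The kickstand is at its stop, with leg slope about 0.52 rad and force rising. Next: release, rise, level the tool and measure the handle again.

```bash
python3 -m handwheel '[[[0,0,0,0,0,0],[0,0,0,0,0,0],[0,0,0,0,0,0],[0,0,0,0,0,0],[0,0,0.02,0,0,0],[0,0,0.025,0,0,0],[0,0,0.025,0.72,-3.7,0],[0,0,0.02,0.72,-3.7,0],[0,0,0,0.72,-3.7,0],[0.02,0.004,0,0,0,0],[0.02,0.004,0,0,0,0],[0,0,0,0,0,0],[0,0,0,0,0,0]]]' 0.75
python3 - <<'E'
from h import *
leg('s8')
D=np.load('s8.npy');X,Y,Z=lf(D)
t=(X>-25)&(X<20)&(abs(Y)<30)&(Z>126)&(Z<139)
print("top",t.sum(),X[t].min(),X[t].max(),Y[t].min(),Y[t].max(),np.median(Z[t]))
f=(X>-40)&(X<30)&(abs(Y)<60)&(Z>142)&(Z<260)
for s in(1,-1):
    k=f&(Y*s>15); print("finger",s,np.sort(Z[k])[:6].round(),np.round([np.median(X[k]),Y[k].min(),Y[k].max()]))
b=(X>-65)&(X<-38)&(abs(Y)<22)&(Z>95)&(Z<125)
print("bar",b.sum(),np.median(X[b]),Z[b].max())
E
```

```text
time: 12.65
tool_pos: [0.5976, -0.212, 0.1688]
tool_rot: [-0.0, -0.097, 0.995, 0.001]
contact_force: [0.4, -0.8, -1.0]
gripper_width: 0.747
grasp_force: 0.0
slab -9.823275555688504
leg slope rad 0.5595274605021843 226
[ 0.59718318 -0.21206628  0.16862462] [-0.93246188  0.25574025 -0.43140496] 0.7529669686254326
top 109 -10.860679244815714 5.908018392927646 -17.30662864933364 16.593713320146353 134.29753381702176
finger 1 [200. 200. 201. 201. 201. 202.] [-19.  25.  60.]
finger -1 [199. 200. 201. 202. 203. 203.] [-20. -60. -28.]
bar 70 -45.9069478595496 119.80926926844604
```

View pics/s8.png

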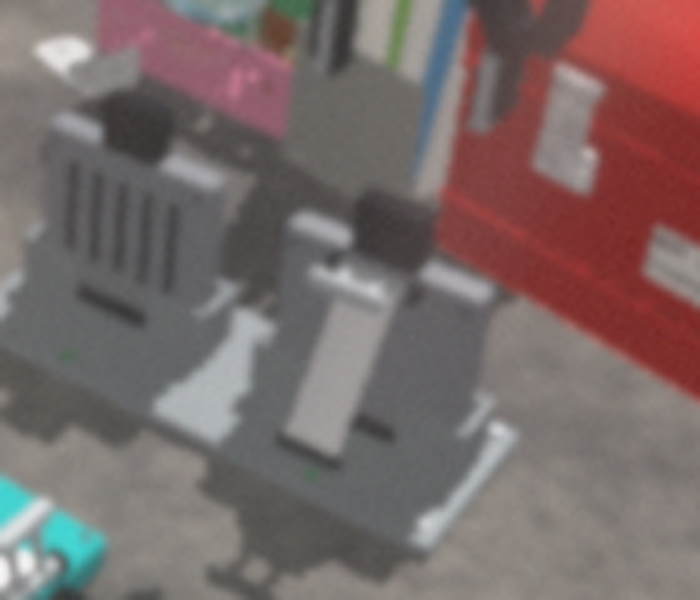

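The crop shows the leg fully swung out, with its foot at crop (310,450), slope about 0.56 rad, and the light still standing in its bay. The handle centre is about 2.5 mm further back than first estimated. I'll go to the handle grasp.

```bash
python3 -m handwheel '[[[0.0058,0.002,-0.01,0,0,0],[0,0,-0.02,0,0,0],[0,0,-0.02,0,0,0],[0,0,-0.015,0,0,0],[0,0,-0.01,0,0,0],[0,0,-0.006,0,0,0],[0,0,0,0,0,0],[0,0,0,0,0,0],[0,0,0,0,0,0]]]' && python3 -m handwheel '[[[0,0,0,0,0,0],[0,0,0,0,0,0],[0,0,0,0,0,0],[0,0,0,0,0,0],[0,0,0,0,0,0],[0,0,0,0,0,0],[0,0,0,0,0,0]]]' 0
python3 - <<'E'
from h import *
leg('s9')
D=np.load('s9.npy');X,Y,Z=lf(D)
f=(X>-40)&(X<30)&(abs(Y)<60)&(Z>104)&(Z<260)
for s in(1,-1):
    k=f&(Y*s>20)&(Y*s<34); print("finger",s,np.sort(Z[k])[:20].round())
E
```

```text
time: 13.45
tool_pos: [0.6041, -0.2106, 0.0891]
tool_rot: [0.001, -0.097, 0.995, -0.0]
contact_force: [-0.3, 0.0, 0.3]
gripper_width: 0.747
grasp_force: 0.0
time: 14.03
tool_pos: [0.6041, -0.2104, 0.0891]
tool_rot: [0.001, -0.097, 0.995, 0.0]
contact_force: [-1.1, 0.8, 6.0]
gripper_width: 0.408
grasp_force: 60.5
slab -9.260414910546059
leg slope rad 0.5492336331554764 224
[ 0.60404005 -0.21036957  0.08906721] [-1.29472881  0.79866626  5.66694397] 0.4105968788680418
finger 1 [104. 104. 105. 106. 106. 107. 107. 107. 107. 107. 107. 107. 108. 108.
 108. 109. 109. 109. 110. 110.]
finger -1 [104. 105. 105. 105. 106. 106. 106. 106. 106. 107. 107. 107. 107. 107.
 107. 107. 108. 108. 108. 108.]
```

The handle is held at opening 0.41 and 60 N. I'll lift it straight up and clear of the pack.

```bash
python3 -m handwheel '[[[0,0,0.003,0,0,0],[0,0,0.006,0,0,0],[0,0,0.009,0,0,0],[0,0,0.01,0,0,0],[0,0,0.012,0,0,0],[0,0,0.016,0,0,0],[0,0,0.02,0,0,0],[0,0,0.02,0,0,0],[0,0,0.02,0,0,0],[0,0,0.02,0,0,0],[0,0,0.02,0,0,0],[0,0,0.014,0,0,0],[0,0,0.008,0,0,0],[0,0,0,0,0,0],[0,0,0,0,0,0]]]'
python3 - <<'E'
from h import *
p,D=grab_frame("scene");cv2.imwrite("pics/s10.png",cv2.resize(p[90:290,260:500],(720,600)))
q,E_=grab_frame("top")
c="top";P=cloud(c,E_)
hsv=cv2.cvtColor(q,cv2.COLOR_BGR2HSV)
m=(abs(P[...,2]-.012)<.004)&(E_>0)&(P[...,0]>.38)&(P[...,0]<.65)&(P[...,1]>.08)&(P[...,1]<.34)&(hsv[...,1]>70)&(hsv[...,2]>120)
r=cv2.minAreaRect((P[m][:,:2]*1000).astype(np.float32));print("board top",m.sum(),r,np.median(P[m],0))
P=cloud("scene",D);hsv=cv2.cvtColor(p,cv2.COLOR_BGR2HSV)
m=(abs(P[...,2]-.012)<.004)&(D>0)&(P[...,0]>.38)&(P[...,0]<.65)&(P[...,1]>.08)&(P[...,1]<.34)&(hsv[...,1]>70)&(hsv[...,2]>120)
r=cv2.minAreaRect((P[m][:,:2]*1000).astype(np.float32));print("board scene",m.sum(),r,np.median(P[m],0))
E
```

```text
time: 15.33
tool_pos: [0.6031, -0.2101, 0.2657]
tool_rot: [-0.0, -0.097, 0.995, 0.001]
contact_force: [0.2, -0.0, -4.3]
gripper_width: 0.413
grasp_force: 60.6
board top 2875 ((509.36676025390625, 208.55819702148438), (179.41163635253906, 179.40940856933594), 89.40383911132812) [0.49213707 0.20706504 0.0122216 ]
board scene 1999 ((509.36688232421875, 207.390869140625), (184.31149291992188, 183.24671936035156), 88.78089141845703) [0.50203751 0.19768863 0.01240787]
```

View pics/s10.png

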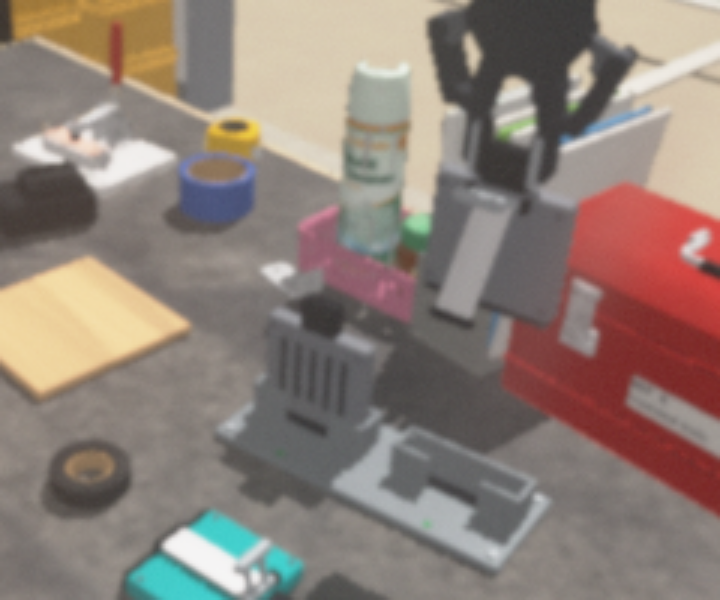

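The view shows the light free of the dock with the kickstand open, and the pack still in its bay at (325,375) in the crop. Next I'll carry it over to the board and lean it back 15°.

```bash
python3 -m handwheel '[[[-0.003,0.01,0,0,0,0],[-0.005,0.02,0,0,0,0],[-0.006,0.03,0,0,0,0],[-0.006,0.03,0,0,0,0],[-0.006,0.03,0,0,0,0],[-0.006,0.03,0,0,0,0],[-0.006,0.03,0,0,0,0],[-0.006,0.03,0,0,0,0],[-0.006,0.03,0,0,0,0],[-0.006,0.03,0,0.57,-2.94,0],[-0.006,0.03,0,0.57,-2.94,0],[-0.006,0.03,0,0.57,-2.94,0],[-0.006,0.03,0,0.57,-2.94,0],[-0.005,0.03,0,0.57,-2.94,0],[-0.003,0.02,0,0,0,0],[-0.002,0.01,0,0,0,0],[0,0.006,0,0,0,0],[0,0,0,0,0,0],[0,0,0,0,0,0]]]' && python3 -m handwheel '[[[0,0,-0.02,0,0,0],[0,0,-0.025,0,0,0],[0,0,-0.025,0,0,0],[0,0,-0.025,0,0,0],[0,0,-0.02,0,0,0],[0,0,-0.012,0,0,0],[0,0,0,0,0,0],[0,0,0,0,0,0]]]'
```

```text
time: 17.02
tool_pos: [0.5194, 0.2153, 0.2652]
tool_rot: [0.129, -0.096, 0.987, 0.012]
contact_force: [-0.6, -0.8, -3.8]
gripper_width: 0.407
grasp_force: 60.9
time: 17.68
tool_pos: [0.5196, 0.2151, 0.1386]
tool_rot: [0.129, -0.096, 0.987, 0.013]
contact_force: [0.4, -0.5, -3.0]
gripper_width: 0.408
grasp_force: 60.8
```

```bash
cat >> h.py <<'E'
def look(tcp):
    p,D=grab_frame("scene");P=cloud("scene",D);q=(P-np.array([tcp[0],tcp[1],0]))*1000
    X=q@ex;Y=q@ey;Z=P[...,2]*1000
    s=(D>0)&(abs(Y)>20)&(abs(Y)<48)&(X>-40)&(X<45)&(Z>30)&(Z<tcp[2]*1000+5)
    n=np.polyfit(Z[s],X[s],1);r=X[s]-np.polyval(n,Z[s]);k=abs(r)<6;n=np.polyfit(Z[s][k],X[s][k],1)
    print("slab lean deg",np.degrees(np.arctan(-n[0])),k.sum(),"back face X at z=20:",np.polyval(n,20))
    l=(D>0)&(abs(Y)<17)&(X<-12)&(X>-110)&(Z>13)&(Z<tcp[2]*1000+10)
    for z in range(15,int(tcp[2]*1000)+10,10):
        m=l&(abs(Z-z)<5)
        if m.sum()>2: print(z,m.sum(),np.percentile(X[m],[10,50]).round())
    return p
E
python3 -c "
from h import *
look(state()['tool_pos'])"
```

```text
slab lean deg 15.155288878354721 170 back face X at z=20: 27.681673148098987
15 71 [-95. -61.]
65 16 [-41. -40.]
75 26 [-40. -37.]
85 23 [-36. -34.]
95 26 [-33. -30.]
105 24 [-30. -27.]
115 27 [-27. -24.]
125 25 [-24. -22.]
135 19 [-21. -19.]
145 16 [-20. -17.]
```

Lean is 15.2°, and base and foot are level with each other. I'll descend to contact.

```bash
python3 -m handwheel '[[[0,0,-0.01,0,0,0],[0,0,-0.01,0,0,0],[0,0,-0.008,0,0,0],[0,0,-0.006,0,0,0],[0,0,0,0,0,0],[0,0,0,0,0,0]]]' && python3 -m handwheel '[[[0,0,-0.002,0,0,0],[0,0,0,0,0,0]]]' && python3 -m handwheel '[[[0,0,-0.002,0,0,0],[0,0,0,0,0,0]]]' && python3 -m handwheel '[[[0,0,-0.002,0,0,0],[0,0,0,0,0,0]]]'
```

```text
time: 18.23
tool_pos: [0.5187, 0.2158, 0.1038]
tool_rot: [0.129, -0.096, 0.987, 0.013]
contact_force: [-0.1, -0.8, -2.9]
gripper_width: 0.404
grasp_force: 60.8
time: 18.4
tool_pos: [0.5195, 0.216, 0.103]
tool_rot: [0.13, -0.096, 0.987, 0.013]
contact_force: [0.1, -0.7, -3.2]
gripper_width: 0.407
grasp_force: 60.8
time: 18.57
tool_pos: [0.5193, 0.2159, 0.1008]
tool_rot: [0.13, -0.096, 0.987, 0.013]
contact_force: [-0.5, -0.0, -3.1]
gripper_width: 0.407
grasp_force: 60.8
time: 18.73
tool_pos: [0.5192, 0.2158, 0.0985]
tool_rot: [0.129, -0.096, 0.987, 0.013]
contact_force: [-0.1, 0.6, -3.2]
gripper_width: 0.407
grasp_force: 60.8
```

```bash
for i in 1 2 3; do python3 -m handwheel '[[[0,0,-0.0015,0,0,0],[0,0,0,0,0,0]]]' | grep -E 'pos|contact'; done
```

```text
tool_pos: [0.5191, 0.2158, 0.0969]
contact_force: [-0.4, -0.3, -3.2]
tool_pos: [0.5191, 0.2158, 0.0955]
contact_force: [0.6, 1.2, -4.4]
tool_pos: [0.5191, 0.2158, 0.094]
contact_force: [-1.2, -0.6, -3.6]
```

```bash
for i in 1 2 3; do python3 -m handwheel '[[[0,0,-0.001,0,0,0],[0,0,0,0,0,0]]]' | grep -E 'pos|contact'; done; python3 -c "
from h import *
look(state()['tool_pos'])"
```

```text
tool_pos: [0.5192, 0.2158, 0.093]
contact_force: [0.2, 0.2, -3.7]
tool_pos: [0.5192, 0.2158, 0.0921]
contact_force: [-0.4, 0.5, -3.3]
tool_pos: [0.5192, 0.2158, 0.091]
contact_force: [-0.1, -0.0, -2.9]
slab lean deg 15.605466110573605 121 back face X at z=20: 15.267898369540173
15 62 [-93. -61.]
25 31 [-41. -39.]
35 22 [-36. -35.]
45 26 [-34. -31.]
55 23 [-31. -29.]
65 25 [-28. -26.]
75 26 [-24. -22.]
85 18 [-22. -19.]
95 13 [-18. -17.]
```

```bash
for i in 1 2 3; do python3 -m handwheel '[[[0,0,-0.001,0,0,0],[0,0,0,0,0,0]]]' | grep -E 'pos|contact'; done
```

```text
tool_pos: [0.5192, 0.2159, 0.0901]
contact_force: [1.2, 0.6, -3.8]
tool_pos: [0.5191, 0.2158, 0.089]
contact_force: [0.2, -1.0, -3.7]
tool_pos: [0.5194, 0.2159, 0.0883]
contact_force: [-0.2, -0.5, -3.6]
```

```bash
for i in 1 2 3 4; do python3 -m handwheel '[[[0,0,-0.001,0,0,0],[0,0,0,0,0,0]]]' | grep -E 'pos|contact'; done
```

```text
tool_pos: [0.5199, 0.2161, 0.0882]
contact_force: [-0.7, -0.1, 1.1]
tool_pos: [0.5204, 0.2163, 0.0882]
contact_force: [-3.8, 0.2, 5.5]
tool_pos: [0.5207, 0.2164, 0.0882]
contact_force: [-5.5, -0.2, 10.2]
tool_pos: [0.5211, 0.2165, 0.0883]
contact_force: [-8.2, -0.7, 15.5]
```

```bash
python3 -m handwheel '[[[0,0,0.0012,0,0,0],[0,0,0.0012,0,0,0],[0,0,0.0009,0,0,0],[0,0,0,0,0,0],[0,0,0,0,0,0]]]'; python3 -c "
from h import *
look(state()['tool_pos'])"
```

```text
time: 21.37
tool_pos: [0.5201, 0.2161, 0.0882]
tool_rot: [0.13, -0.096, 0.987, 0.013]
contact_force: [1.9, 1.8, 2.5]
gripper_width: 0.411
grasp_force: 61.5
slab lean deg 15.349820615375348 121 back face X at z=20: 14.437124181470303
15 68 [-95. -61.]
25 24 [-37. -35.]
35 25 [-35. -32.]
45 23 [-32. -29.]
55 24 [-29. -26.]
65 22 [-25. -24.]
75 23 [-24. -22.]
85 17 [-21. -18.]
95 10 [-21. -16.]
```

```bash
python3 -m handwheel '[[[0,0,0,0,0,0],[0,0,0,0,0,0],[0,0,0,0,0,0],[0,0,0,0,0,0],[0,0,0,0,0,0]]]' 0.75; python3 -c "
from h import *
look(state()['tool_pos'])"; python3 -m handwheel '[[[-0.001,-0.0002,0.004,0,0,0],[-0.002,-0.0004,0.008,0,0,0],[-0.0038,-0.0007,0.0145,0,0,0],[-0.0038,-0.0007,0.0145,0,0,0],[-0.005,-0.001,0.02,0,0,0],[-0.005,-0.001,0.02,0,0,0],[-0.005,-0.001,0.02,0,0,0],[0,0,0.02,0,0,0],[0,0,0,0,0,0],[0,0,0,0,0,0]]]'
python3 - <<'E'
from h import *
p=look([.5201,.2161,.0882]);a=cv2.resize(p[80:260,220:420],(600,540));cv2.imwrite("pics/f.png",a)
for n in("light_base","kickstand_foot","light_handle"):
    for r in pinpoint("scene",n)[:2]: print(n,np.round(r["position"]),round(r["conf"],2),atz("scene",r["position"],.016).round(3))
E
```

```text
time: 21.83
tool_pos: [0.519, 0.2157, 0.0871]
tool_rot: [0.129, -0.096, 0.987, 0.013]
contact_force: [0.8, -0.2, -0.1]
gripper_width: 0.751
grasp_force: 0.0
slab lean deg 14.543000635287894 115 back face X at z=20: 14.58915358305952
15 64 [-90. -54.]
25 26 [-37. -34.]
35 25 [-34. -31.]
45 22 [-30. -28.]
55 23 [-28. -25.]
65 24 [-25. -23.]
75 21 [-22. -19.]
85 18 [-19. -17.]
95 12 [-38. -15.]
time: 22.72
tool_pos: [0.4945, 0.2111, 0.2109]
tool_rot: [0.131, -0.096, 0.987, 0.013]
contact_force: [0.1, -0.3, -0.1]
gripper_width: 0.755
grasp_force: 0.0
slab lean deg 15.480942180800982 115 back face X at z=20: 14.308638062851278
15 64 [-93. -51.]
25 22 [-37. -35.]
35 24 [-35. -33.]
45 20 [-32. -30.]
55 28 [-29. -27.]
65 21 [-27. -24.]
75 22 [-24. -21.]
85 18 [-21. -19.]
95 17 [-45. -17.]
light_base [313. 271.] 0.9 [ 0.38  -0.107  0.016]
light_base [289. 190.] 0.73 [0.54  0.212 0.016]
kickstand_foot [275. 199.] 0.7 [0.479 0.2   0.016]
kickstand_foot [314. 267.] 0.68 [ 0.39  -0.1    0.016]
light_handle [353. 297.] 0.91 [ 0.398 -0.223  0.016]
light_handle [279. 162.] 0.81 [0.62  0.387 0.016]
```

View pics/f.png

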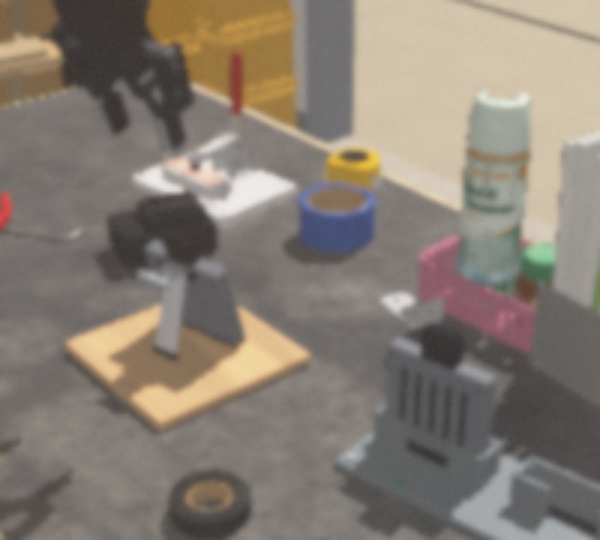

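The picture shows the light standing near the board's middle, leaning 15° on its kickstand. The foot is at crop (168,350) and the base at crop (220,335). The pack is untouched and the gripper is clear. I'm handing in.

```bash
python3 -c "
from plant import *
print(job_done())"
```

```text
the job is handed in; nothing more can be done
None
```

I handed the job in: in the last images the work light stands on the board, leaning back about 15° on its fully open kickstand, with the gripper clear of it and the battery pack still in its bay; no verdict came back.

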